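Free the rusted bolt of a key box and get the padlock out

ROBOT

A 6-joint arm with a two-finger parallel gripper is mounted at the origin on the work surface. World frame = base frame: x ahead of the robot, y to its left, z up, the work surface at z = 0. Lengths are in mm, angles in rad, forces in N, time in s.
With the tool pointing down it reaches from about 425 to 1125 mm from the base axis. Payload 14.9 kg.
Tool frame: the origin (TCP) lies midway between the tips of the shut fingers; the grasp point (between the pads) lies 19 mm behind it; z points along the fingers, y is the direction in which the jaws open and shut (so a half turn about z gives the same grasp; the last joint's range is limited). The gripper opens to 91 mm and grips with 3 to 60 N. Pads are 32 mm wide; open, the fingers measure 118 mm over their backs; the gripper's body (76 mm by 178 mm) begins 60 mm behind the grasp point.
Start: joints at [-1.253, 0.379, 1.734, -0, 1.028, -0.033], TCP at [240.551, -657.384, 213.932] pointing down, gripper open.
Joint ranges: [-2.77, 2.77], [-0.74, 2.19], [0, 2.66], [-1.06, 4.2], [0.31, 2.87], [-3.08, 3.08]. Speed limits (rad/s): [1.89, 1.89, 2.39, 3.14, 3.14, 3.14].

INTERFACE

Orientations are given as a unit quaternion [x, y, z, w].
In Python, from station import arm gives the robot as it stands. Calls block until the motion is done:
- arm.reach(position, orientation): joint-space move of the TCP to a pose.
- arm.move_straight(position, frame=None, vel=150): straight line of the TCP; frame=None keeps the orientation; vel is the mean speed in mm/s.
- arm.set_joints(angles): joint-space move.
- arm.move_gripper(opening, effort=None): finger opening in mm; effort is the grip in N (None keeps the last); returns when the fingers have stopped.
- arm.sleep(seconds).
- arm.inverse_kinematics(position, orientation): joint angles nearest the present ones, or None.
- arm.grab_frame(name): name is "scene" or "top" or "wrist"; returns a dict with "img" (420x560x3 uint8, blue, green, red), "vertical_fov" (degrees; the focal length in pixels is half the picture's height over the tangent of half this angle, whatever the lens; pixels are square), "cx", "cy" (the principal point, pixels), "extrinsics" (4x4, takes a point from world to camera coordinates); the wrist camera has in their place "hand_eye" (4x4, takes a point from camera to tool coordinates, whose origin is the TCP and whose axes are the flange's). Camera axes: x right, y down, z forward; pixel columns grow to the right and rows downward; lengths in mm; the calibration is good to about 2 mm. A picture is of the moment at which its call begins: read the wrist's pose just before it. There is no depth.
A pose or a line that the arm cannot do raises arm.IKError and nothing moves.
- arm.job_done(): hands the job in, once; it reports no verdict.
Readings, each from a call of its own:
- arm.current_t(): time.
- arm.current_joints(): joint angles.
- arm.current_qd(): joint speeds.
- arm.current_effort(): joint torques, N m.
- arm.current_eef_pos(): TCP position.
- arm.current_tool_rot(): TCP orientation.
- arm.current_ft_force(): force on the tool from outside, world axes, zero at the start.
- arm.current_wrist_torque(): the same for the moment, N m.
- arm.current_gripper_width(): finger opening in mm.
Only numpy, scipy, OpenCV 4.12 (cv2) and the standard library are available. Lean on these libraries where they do the work, as an engineer would, in place of code of your own. Each camera call takes 0.05 s, during which the arm holds its last target.

TASK

The weathered key box's bolt is rusted stuck: take its upright handle and work it back and forth with short strokes, each time pushing it right back to shut before pulling again, until it runs, and draw it fully open. Then slide the box's cover fully open towards the robot, lift out the padlock inside and stand it upright in the steel parts tray, leaving the other things on the bench undisturbed.

Things in the scene. Friction and masses are not known exactly. Their poses are not given: they have to be found in the camera images.
- keybox: Greenish-grey weathered steel box, 200 (its x) x 200 (its y) x 100 mm high, fixed to the bench. Origin: centre of the underside. Its +x points away from the robot, to an upright mounting plate. Its top is a flat sliding cover in front (-x) and, behind it, a fixed rear deck 55 mm deep (100 mm above the bench) that carries the bolt.
- plate_top (a point): Middle of the top edge of the box's mounting plate, 260 mm above the bench. Axes as the box's. The plate is 6 mm thick and 170 mm wide (y); its front face lies 100 mm in +x from the box's origin. Because of it the gripper must lean back 25 to 35 degrees (fingers pointing down and towards the plate) to take the bolt handle.
- well_floor (a point): Middle of the floor of the well under the cover, 15 mm above the bench, above the box's origin; axes as the box's. The well is 139 mm long inside (x from -94 to 45 mm) and 188 mm wide (y).
- bolt (a joint): Bolt travel in m along the box's +y: 0 to 0.003 shut (a hard stop), 0.055 fully open; starts near 0.012, rubs with 4 N, stays where left, locks the cover up to 0.034. Pulled, it stops dead on rust near 0.023. Pushed back hard against the shut stop and pulled again, it stops a bit further on; after 2 or 3 stopped pulls, each with its push back, it runs to 0.055. Push and pull with 10 to 20 N.
- bolt_bar (a point): Middle of the bolt's rusty 12 mm round bar, which lies along the box's y on the rear deck, axis 118 mm above the bench; moves with the bolt, axes as the box's. Two fixed 12 mm long guides carry the bar (tops 129 mm above the bench, centres 36 mm in -y and 80 mm in +y of the box's origin).
- bolt_handle (a point): Point on the bolt's handle, a flat upright blade 10 mm thick (box y) and 20 mm wide (box x) on the bar, its top 165 mm above the bench. The point is mid-blade, 15 mm below its top, 28 mm in front of the mounting plate, and moves with the bolt; axes as the box's. Pinch it across the 10 mm.
- cover (a joint): Travel of the cover in m towards the robot (the box's -x): 0 closed, 0.13 fully open. It rubs with about 3 N and stays where it is left. A staple on its rear edge, 60 mm in -y of the box's origin, top 134 mm above the bench, reaches 43 mm behind the edge and around the bolt.
- cover_knob (a point): Middle of the upright dark steel knob on the cover, 18 mm in diameter, 28 mm tall, its top 10 mm above the point and the cover 18 mm below it. Moves with the cover; axes as the box's.
- padlock: Brass padlock standing upright in the well, hidden by the cover at the start. Body 46 (its x) x 24 (its y) x 45 mm high; origin: centre of its underside. Steel shackle of 10 mm bar in its xz plane, 38 mm wide, up to 85 mm above the underside; can be pinched across its 10 mm (along y) 60 to 75 mm above the underside. About 0.35 kg.
- tray: Open steel parts tray, fixed, 160 (its x) x 130 (its y) x 35 mm, walls and floor 4 mm. Origin: centre of the underside. Stands left or right of the box.
- screwdriver: Bystander: screwdriver lying on the bench.
- wrench: Bystander: wrench lying on the bench.
- pin_jar: Bystander: glass jar of 52 mm diameter, 70 mm tall. Origin: centre of its underside.
- lock_barrel: Bystander: small brass lock barrel standing on its 34 mm face, 45 mm tall. Origin: centre of its underside.
- oil_bottle: Bystander: white bottle of 50 mm diameter, 130 mm tall, beyond the box. Origin: centre of its underside.
- mug: Bystander: white mug of 80 mm diameter, 90 mm tall. Origin: centre of its underside.
- hammer: Bystander: hammer lying on the bench beyond the box.
There are look-alikes about, which are no part of the job. Leave any pink or purple look-alike of the tray alone.

How it is judged (in metres and radians):
On the way, in this order (a step that is already met when the one before it is completed fails the run):
1. the bolt has been pushed back to within 6 mm of shut (as working it free needs) (value of joint bolt below 0.009 m).
2. the bolt is drawn open (0.045 or more of its 0.055) (value of joint bolt above 0.045 m), for 0.2 s.
3. the cover is slid open (0.115 or more of its 0.13) (value of joint cover above 0.115 m), for 0.2 s.
At the end, for the whole second after the job is handed in: The bolt is still drawn (0.045 or more), the cover still open (0.115 or more), and the padlock stands at rest and upright (within 9 degrees) on the tray's floor, its centre within 70 mm (tray x) and 55 mm (tray y) of the tray's centre (value of joint bolt above 0.045 m and value of joint cover above 0.115 m and x of padlock in the frame of tray between -0.07 and 0.07 m and y of padlock in the frame of tray between -0.055 and 0.055 m and z of padlock in the frame of tray between 0 and 0.012 m and angle between padlock's own z axis and vertical below 0.15 rad and linear speed of padlock below 0.02 m/s); the robot touches nothing.
It fails at once if one of the bystanders on the bench is moved more than 30 mm (distance of any of screwdriver, wrench, pin_jar, lock_barrel, oil_bottle, mug, hammer from where it was at the start of the episode above 0.03 m).
It also fails if it takes over 72 s, if anything falls off the work surface, if the arm or the gripper's body presses on something with over 40 N, if the wrist force passes 120 N, or if a joint passes its speed limit or range.

## Working session

There is one attempt and no reset: what is moved stays moved. The work goes in short steps, each a Python script; the robot and the scene stay as the last script left them, time stands still between calls to the robot, and variables do not carry over. Pictures are saved under pics/ and viewed, and the job is handed in when it is done.

```bash
ls; mkdir -p pics
python3 - <<'E'
from station import arm
import cv2,numpy as np
print(arm.current_t())
for n in ["scene","top","wrist"]:
    f=arm.grab_frame(n); cv2.imwrite(f"pics/{n}0.png",f["img"])
    print(n,{k:(np.round(v,3).tolist() if k!='img' else v.shape) for k,v in f.items()})
print(arm.current_tool_rot(),arm.current_t())
E
```

```text
pics
0.0
scene {'img': (420, 560, 3), 'vertical_fov': 44.661, 'cx': 283.549, 'cy': 213.858, 'extrinsics': [[-0.987, -0.161, 0.01, 524.908], [-0.143, 0.843, -0.519, 57.044], [0.075, -0.514, -0.855, 1375.382], [0.0, 0.0, 0.0, 1.0]]}
top {'img': (420, 560, 3), 'vertical_fov': 54.287, 'cx': 269.316, 'cy': 205.593, 'extrinsics': [[0.002, -1.0, -0.021, 144.849], [-0.993, 0.001, -0.118, 533.836], [0.118, 0.022, -0.993, 1085.755], [0.0, 0.0, 0.0, 1.0]]}
wrist {'img': (420, 560, 3), 'vertical_fov': 60.853, 'cx': 279.312, 'cy': 204.384, 'hand_eye': [[0.001, -0.956, -0.293, 83.109], [1.0, 0.002, -0.001, 0.306], [0.001, -0.293, 0.956, -170.674], [0.0, 0.0, 0.0, 1.0]]}
[ 9.84655173e-01  1.74510878e-01 -6.27451171e-05 -3.74235056e-04] 0.15
```

View pics/scene0.png

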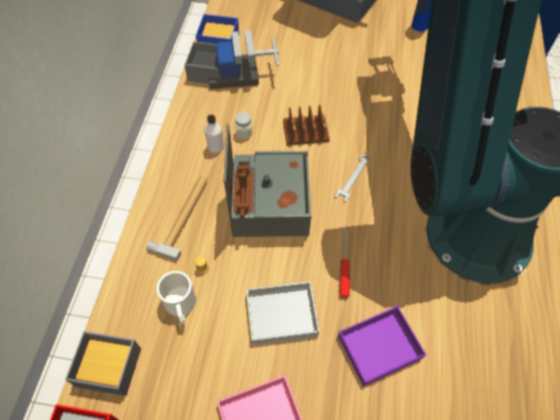

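View pics/top0.png

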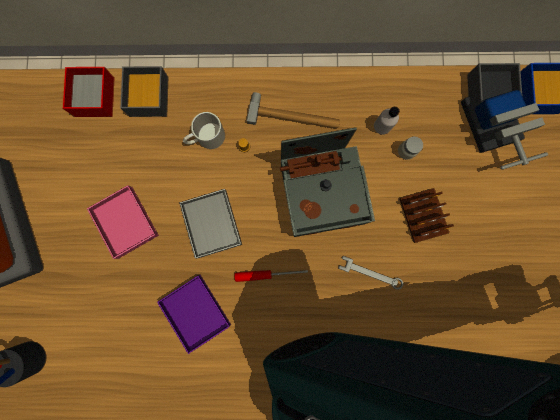

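View pics/wrist0.png

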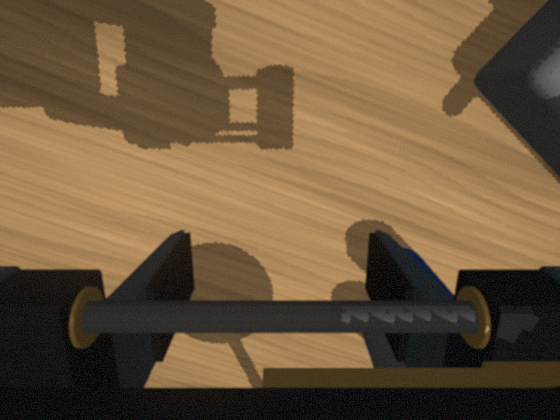

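Scene picture: the box is at about (270,193), its brown bolt at (243,188), its knob at (266,182) and the grey steel tray at (283,313). Top picture: box (328,185), bolt (315,163), knob (325,185), steel tray (211,223). 

What could be mistaken for the targets in the top picture:
- **Trays:** pink (124,222), purple (194,313), the grey bin (497,90) and the grey-lined red bin (88,90).
- **Bolt:** the brown rack (425,215).

By the description I choose the grey tray and the brown bolt on the box. Next is a close crop to check.

```bash
cat > h.py <<'E'
import cv2,numpy as np
from station import arm
from scipy.spatial.transform import Rotation as R
def cam(f,pos=None,rot=None):
    h=f["img"].shape[0]; fl=h/2/np.tan(np.radians(f["vertical_fov"])/2)
    K=np.array([[fl,0,f["cx"]],[0,fl,f["cy"]],[0,0,1]])
    if "extrinsics" in f: E=np.array(f["extrinsics"])
    else:
        T=np.eye(4);T[:3,:3]=R.from_quat(rot).as_matrix();T[:3,3]=pos
        E=np.linalg.inv(T@np.array(f["hand_eye"]))
    return K,E
def proj(c,p):
    K,E=c;q=E[:3,:3]@np.asarray(p,float)+E[:3,3];q=K@q;return q[:2]/q[2]
def ray(c,uv):
    K,E=c;d=E[:3,:3].T@np.linalg.inv(K)@np.array([*uv,1.]);o=-E[:3,:3].T@E[:3,3];return o,d/np.linalg.norm(d)
def onz(c,uv,z):
    o,d=ray(c,uv);return o+d*(z-o[2])/d[2]
def tri(c1,u1,c2,u2):
    o1,d1=ray(c1,u1);o2,d2=ray(c2,u2)
    A=np.stack([d1,-d2],1);s=np.linalg.lstsq(A,o2-o1,rcond=None)[0]
    a=o1+s[0]*d1;b=o2+s[1]*d2;return (a+b)/2,np.linalg.norm(a-b)
def crop(img,x0,y0,x1,y1,s,name):
    cv2.imwrite(name,cv2.resize(img[y0:y1,x0:x1],None,fx=s,fy=s,interpolation=cv2.INTER_CUBIC))
def wrist():
    p=np.array(arm.current_eef_pos());q=np.array(arm.current_tool_rot());f=arm.grab_frame("wrist");return f,cam(f,p,q)
E
python3 - <<'E'
from h import *
import pickle
fs={}
for n in ["scene","top"]:
    fs[n]=arm.grab_frame(n)
pickle.dump(fs,open("fs.pkl","wb"))
crop(fs["scene"]["img"],215,115,325,245,4.5,"pics/sc_box.png")
crop(fs["top"]["img"],265,115,385,245,4.5,"pics/tp_box.png")
E
```

```text
(no output)
```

View pics/sc_box.png

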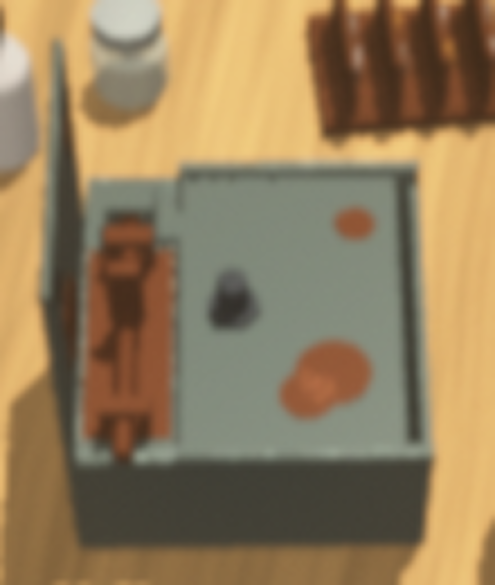

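View pics/tp_box.png

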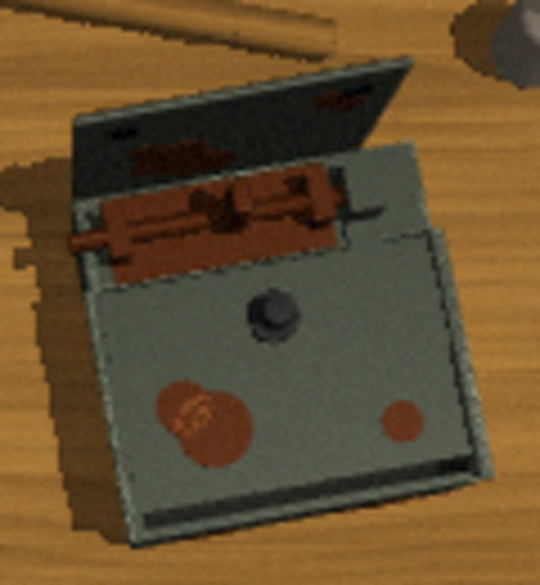

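Run:
```python
from h import *
import pickle
fs=pickle.load(open("fs.pkl","rb"))
S,T=cam(fs["scene"]),cam(fs["top"])
s=lambda u,v:(215+u/4.5,115+v/4.5); t=lambda u,v:(265+u/4.5,115+v/4.5)
pts={"FL":((430,458),(135,545)),"FR":((415,165),(492,477)),"knobtop":((233,283),(274,311)),
"plateL":((45,300),(73,118)),"plateR":((57,42),(411,58)),"barend":((122,455),(72,243))}
for k,(a,b) in pts.items():
    p,e=tri(S,s(*a),T,t(*b)); print(k,p.round(1),round(e,1))
FL=onz(T,t(135,545),100);FR=onz(T,t(492,477),100);print(FL,FR,np.linalg.norm(FL-FR))
# tray contour in top view
for n,c in(("top",T),("scene",S)):
    im=fs[n]["img"];hsv=cv2.cvtColor(im,cv2.COLOR_BGR2HSV)
    m=((hsv[...,1]<70)&(hsv[...,2]>70)).astype(np.uint8)
    m=cv2.morphologyEx(m,cv2.MORPH_CLOSE,np.ones((5,5)))
    cs,_=cv2.findContours(m,cv2.RETR_EXTERNAL,cv2.CHAIN_APPROX_NONE)
    for q in cs:
        r=cv2.minAreaRect(q)
        if 1500<cv2.contourArea(q)<8000:
            print(n,r)
            print(np.array([onz(c,x,35)[:2] for x in cv2.boxPoints(r)]).round(0).tolist())
crop(fs["scene"]["img"],235,270,335,355,6,"pics/sc_tray.png")
crop(fs["top"]["img"],165,175,260,270,6,"pics/tp_tray.png")
```

```text
FL [449.5  78.2  98.2] 3.6
FR [ 487.  -123.1  101. ] 1.8
knobtop [576.2   1.8 131. ] 0.2
plateL [650.  114.3 256.3] 2.5
plateR [680.9 -53.1 254. ] 1.6
barend [618.5 113.8 113.5] 0.0
[447.6504484   78.34749741 100.        ] [ 486.20504019 -123.29026068  100.        ] 205.29062822341567
top ((209.5716552734375, 223.24365234375), (58.46486282348633, 48.36330795288086), 73.61045837402344)
[[544.0, 395.0], [581.0, 268.0], [428.0, 221.0], [391.0, 346.0]]
top ((326.7792663574219, 190.32264709472656), (76.60260009765625, 81.88553619384766), 79.3803482055664)
[[660.0, 117.0], [702.0, -105.0], [493.0, -138.0], [452.0, 79.0]]
scene ((281.7052307128906, 312.2154541015625), (55.63554000854492, 68.20872497558594), 82.64761352539062)
[[585.0, 271.0], [425.0, 221.0], [390.0, 356.0], [542.0, 403.0]]
scene ((257.50262451171875, 170.60247802734375), (99.40322875976562, 103.04306030273438), 88.53119659423828)
[[809.0, -233.0], [507.0, -296.0], [453.0, 47.0], [720.0, 100.0]]
```

View pics/tp_tray.png

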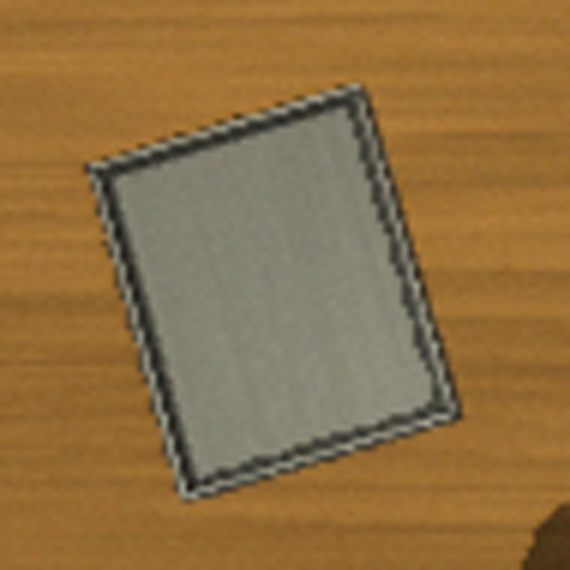

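View pics/sc_tray.png

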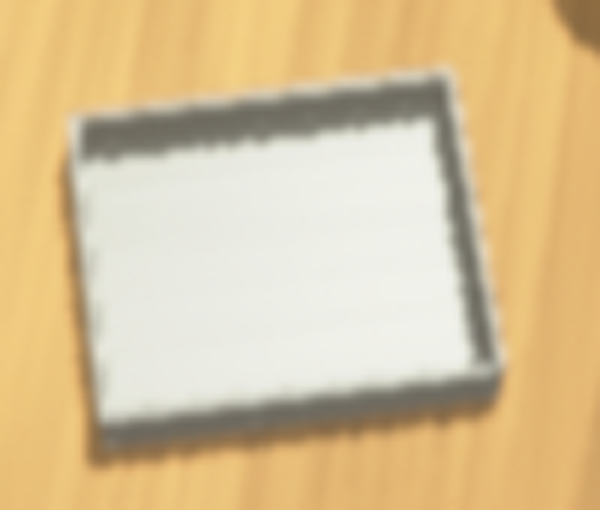

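```bash
cat >> h.py <<'E'
YAW=np.radians(10.6); O=np.array([565.9,-4.1,0.])
def ub(y=None):
    y=YAW if y is None else y
    return np.array([np.cos(y),np.sin(y),0]),np.array([-np.sin(y),np.cos(y),0])
def b2w(p): 
    a,b=ub();return O+a*p[0]+b*p[1]+np.array([0,0,p[2]])
def w2b(p):
    a,b=ub();d=np.asarray(p)-O;return np.array([d@a,d@b,p[2]])
def ori(lean=0,yaw=None,flip=False):
    a,b=ub(yaw);t=np.radians(lean);k=np.array([0,0,1.])
    z=-k*np.cos(t)+a*np.sin(t);x=a*np.cos(t)+k*np.sin(t)
    if flip:x=-x
    return R.from_matrix(np.stack([x,np.cross(z,x),z],1)).as_quat()
def zt(lean):
    a,_=ub();t=np.radians(lean);return np.array([0,0,-np.cos(t)])+a*np.sin(t)
E
python3 - <<'E'
from h import *
import pickle
fs=pickle.load(open("fs.pkl","rb"))
S,T=cam(fs["scene"]),cam(fs["top"])
s=lambda u,v:(235+u/6,270+v/6); t=lambda u,v:(165+u/6,175+v/6)
P=[]
for k,a,b in(("+-",(75,118),(360,88)),("--",(448,75),(460,415)),("-+",(500,372),(187,495)),("++",(100,420),(93,165))):
    p,e=tri(S,s(*a),T,t(*b));P.append(p);print(k,p.round(1),round(e,1))
P=np.array(P);print(P.mean(0),np.linalg.norm(P-np.roll(P,1,0),axis=1))
d=P[0]+P[3]-P[1]-P[2];print(np.degrees(np.arctan2(d[1],d[0])))
for p in ([576.2,1.8,131.],[618.5,113.8,113.5],[650,114,256],[681,-53,254]):print(w2b(p))
for l in(25,30,35):
  for fl in(0,1):
    for bp in((72,10,250),(72,10,150)):
      print(l,fl,bp,arm.inverse_kinematics((b2w(bp)-zt(l)*0).tolist(),ori(l,flip=fl).tolist()))
E
```

```text
+- [578.6 268.2  26.5] 0.7
-- [429.4 221.   19.9] 0.8
-+ [392.5 344.6  23.4] 0.0
++ [543.4 390.6  27.6] 0.5
[485.98890457 306.0873534   24.32373635] [127.44374401 156.5931285  128.98611502 157.78716458]
17.256671647785087
[ 11.20954706   3.90461965 131.        ]
[ 73.3902636  106.21223662 113.5       ]
[104.38951737 100.61435615 256.        ]
[104.14063764 -69.23833903 254.        ]
25 0 (72, 10, 250) [-0.04821909  0.08402387  2.08302935  0.18601211  0.55640049  1.20028071]
25 0 (72, 10, 150) [-0.04821909  0.23671006  2.12874487  0.2786004   0.3630889   1.09746406]
25 1 (72, 10, 250) [-0.04821909  0.08402387  2.08302935  0.18601211  0.55640049 -1.94131194]
25 1 (72, 10, 150) [-0.04821909  0.23671006  2.12874487  0.2786004   0.3630889  -2.0441286 ]
30 0 (72, 10, 250) [-0.05778745  0.06386547  2.12787391  0.27750399  0.45424297  1.10891474]
30 0 (72, 10, 150) None
30 1 (72, 10, 250) [-0.05778745  0.06386547  2.12787391  0.27750399  0.45424297 -2.03267792]
30 1 (72, 10, 150) None
35 0 (72, 10, 250) [-0.06763142  0.04874444  2.1713036   0.42508006  0.35506628  0.96100191]
35 0 (72, 10, 150) None
35 1 (72, 10, 250) [-0.06763142  0.04874444  2.1713036   0.42508006  0.35506628 -2.18059074]
35 1 (72, 10, 150) None
```

Run:
```python
from h import *
for l in(20,22,25,26,27,28):
    h=b2w((72,10,150))
    for d in (19,12): 
        r=[arm.inverse_kinematics((b2w((72,y,150))+zt(l)*d).tolist(),ori(l).tolist()) for y in(0,30,55)]
        print(l,d,[None if q is None else round(float(q[4]),3) for q in r])
q=arm.inverse_kinematics((b2w((72,10,150))-zt(25)*85).tolist(),ori(25).tolist());print(q)
arm.reach((b2w((72,10,150))-zt(25)*85).tolist(),ori(25).tolist())
f,c=wrist();cv2.imwrite("pics/w1.png",f["img"]);import pickle
arm.move_straight((b2w((72,50,150))-zt(25)*85).tolist())
f2,c2=wrist();cv2.imwrite("pics/w2.png",f2["img"]);pickle.dump((f,c,f2,c2),open("w12.pkl","wb"))
print(arm.current_t(),arm.current_ft_force())
```

```text
20 19 [0.442, 0.432, 0.427]
20 12 [0.453, 0.444, 0.438]
22 19 [0.4, 0.389, 0.383]
22 12 [0.411, 0.4, 0.394]
25 19 [0.339, 0.325, 0.316]
25 12 [0.349, 0.336, 0.327]
26 19 [0.319, None, None]
26 12 [0.329, 0.315, None]
27 19 [None, None, None]
27 12 [0.309, None, None]
28 19 [None, None, None]
28 12 [None, None, None]
[-0.06524693  0.05597248  2.16261011  0.21659179  0.50866828  1.15328087]
3.4333 [ 0.60640985 -0.09526155 -0.48185534]
```

View pics/w1.png

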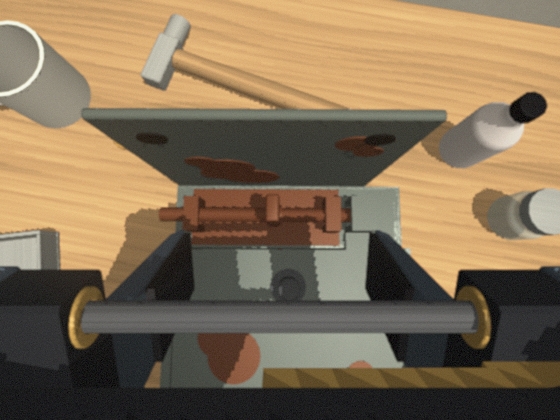

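View pics/w2.png

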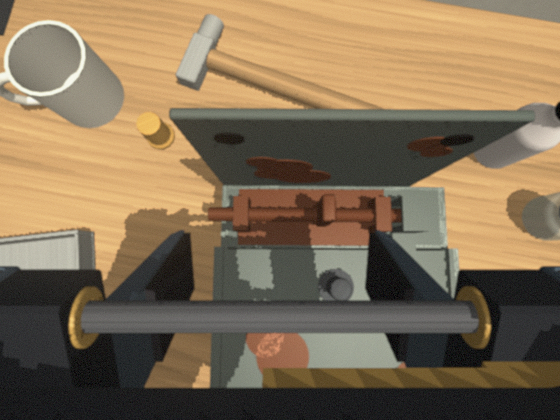

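w1 and w2 both show the bolt: the handle blade is at (272,205) in w1 and (328,208) in w2, the guides at (193,210) and (333,208), and the knob at (289,284). Next I'll zoom in to measure.

Run:
```python
from h import *
import pickle
f,c,f2,c2=pickle.load(open("w12.pkl","rb"))
a=cv2.resize(f["img"][175:255,150:410],None,fx=3,fy=3,interpolation=cv2.INTER_CUBIC)
b=cv2.resize(f2["img"][175:255,200:460],None,fx=3,fy=3,interpolation=cv2.INTER_CUBIC)
cv2.imwrite("pics/w12c.png",np.vstack([a,b]))
```

```text
(no output)
```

View pics/w12c.png

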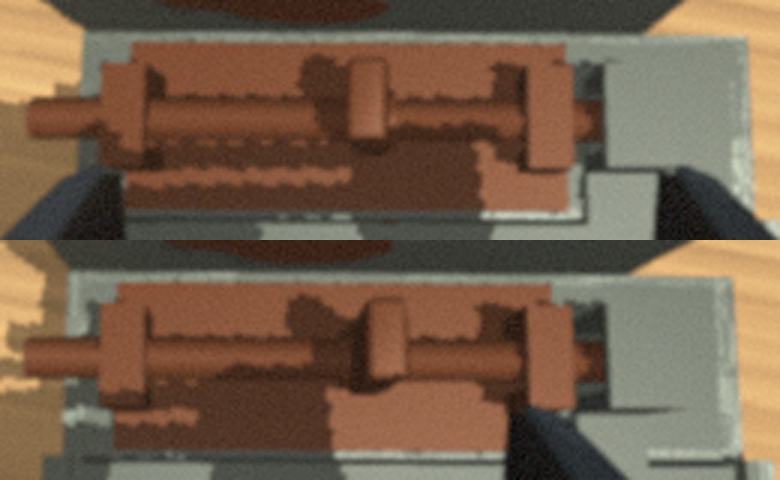

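Run:
```python
from h import *
import pickle
f,c,f2,c2=pickle.load(open("w12.pkl","rb"))
A=lambda u,v:(150+u/3,175+v/3);B=lambda u,v:(200+u/3,175+v/3)
for n,a,b in(("handletop",(369,97),(388,97)),("guideR",(550,115),(550,115)),("guideL",(125,112),(124,112)),("barend",(28,118),(25,118)),
 ("h-bl",(350,60),(370,60)),("h-br",(388,60),(406,60))):
    p,e=tri(c,A(*a),c2,B(*b));print(n,p.round(1),w2b(p).round(1),round(e,1))
p,e=tri(c,(85,113),c2,(174,111));print("plateL",w2b(p).round(1),e)
p,e=tri(c,(445,114),c2,(532,113));print("plateR",w2b(p).round(1),e)
p,e=tri(c,(289,281),c2,(341,282));print("knob",w2b(p).round(1),e)
```

```text
handletop [634.9  23.  161.4] [ 72.8  13.9 161.4] 0.1
guideR [643.3 -24.7 128.3] [ 72.3 -34.5 128.3] 0.2
guideL [622.9  89.  126.6] [ 73.2  81.  126.6] 0.0
barend [616.6 116.1 122.4] [ 72.  108.8 122.4] 0.1
h-bl [642.5  29.  164. ] [ 81.4  18.4 164. ] 0.1
h-br [644.7  20.2 161. ] [ 81.9   9.4 161. ] 0.1
plateL [103.4  97.9 261.4] 0.8425235458519404
plateR [104.8 -68.3 256.8] 0.677456919910587
knob [ 18.3   1.8 132.7] 0.6358334610597818
```

The handle measures box (72.5, 13.9) with its top at about 163 mm. The guides, bar and plate all agree with the text within 1 to 3 mm. Now I'll grasp it.

Run:
```python
from h import *
L=25;a,b=ub()
G=np.array([634.7,23.2,157.])-3*a
tcp=G+zt(L)*19
print(w2b(tcp),arm.inverse_kinematics(tcp.tolist(),ori(L).tolist()),arm.inverse_kinematics((tcp+43*b).tolist(),ori(L).tolist()))
arm.move_gripper(36,40)
print(arm.current_t())
arm.move_straight((tcp-zt(L)*60).tolist(),vel=200)
arm.move_straight(tcp.tolist(),vel=80)
F0=np.array(arm.current_ft_force());print(arm.current_t(),F0,arm.current_eef_pos()-tcp)
f,c=wrist();cv2.imwrite("pics/w3.png",f["img"])
```

```text
[ 77.67757087  14.17828211 139.78015205] [-0.03802251  0.26113942  2.12204752  0.28076999  0.34409206  1.10297507] [0.04261384 0.25268892 2.13357342 0.18713831 0.32821871 1.26422837]
4.3833
5.6917 [0.5501986  0.11068871 0.16705094] [ 0.07433226 -0.01209273  0.30607784]
```

View pics/w3.png

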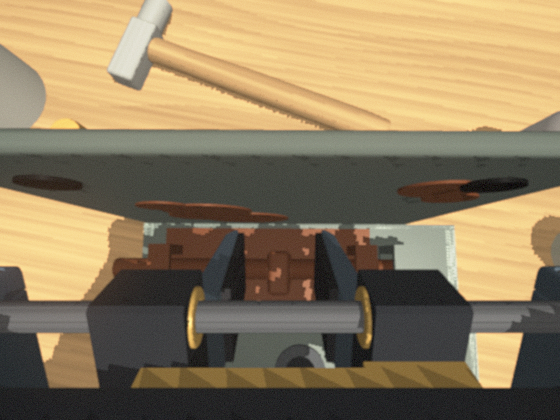

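The blade at (279,270) sits midway between the fingers at (230,270) and (330,270). I'll close on it and push towards shut in small steps while reading the force.

```bash
cat >> h.py <<'E'
def fy(): return float(np.array(arm.current_ft_force())@ub()[1])
def by(): return float(w2b(np.array(arm.current_eef_pos()))[1])
def stroke(start,sgn,free,lim,maxd,step=1.5,vel=60):
    """from tcp target 'start' move along box y: first 'free' mm at once, then steps till |F|>lim; returns last target, travel"""
    b=ub()[1];d=free;log=[]
    if free>0: arm.move_straight((start+sgn*d*b).tolist(),vel=vel)
    while True:
        F=fy();log.append((round(d,1),round(by(),1),round(F,1)))
        if abs(F)>lim or d>=maxd: break
        d+=step;arm.move_straight((start+sgn*d*b).tolist(),vel=vel)
    return start+sgn*d*b,log
E
python3 - <<'E'
from h import *
arm.move_gripper(5,45)
print(arm.current_t(),arm.current_gripper_width(),np.array(arm.current_ft_force()).round(1))
p=np.array(arm.current_eef_pos());np.save("p0.npy",p)
t,l=stroke(p,-1,6,12,20)
print(l,arm.current_t(),arm.current_gripper_width());np.save("t.npy",t)
E
```

```text
6.2583 9.8222067576667 [-1.6 -0.5  3.9]
[(6, 7.9, -3.3), (7.5, 6.7, 0.4), (9.0, 5.3, 3.0), (10.5, 4.0, 5.6), (12.0, 3.2, 14.9)] 7.5083 9.716021501530408
```

Run:
```python
from h import *
t=np.load("t.npy")
t,l=stroke(t,1,18,14,34,step=1.5);print("pull",l[-4:],arm.current_t())
d=l[-1][0]
t,l=stroke(t,-1,d-4,15,d+6,step=1.3);print("push",l[-5:],arm.current_t(),arm.current_gripper_width())
np.save("t.npy",t)
```

```text
pull [(22.5, 24.5, -3.4), (24.0, 26.1, -3.1), (25.5, 27.3, -6.8), (27.0, 28.0, -18.5)] 9.4583
push [(23.0, 6.0, -4.1), (24.3, 5.1, 0.9), (25.6, 4.0, 4.6), (26.9, 3.4, 12.2), (28.2, 2.9, 22.4)] 10.9917 9.975969608269295
```

Run:
```python
from h import *
t=np.load("t.npy")
for i in range(3):
    t,l=stroke(t,1,22,14,58.5,step=1.5);print("pull",l[-4:],arm.current_t())
    d=l[-1][0]
    np.save("t.npy",t)
    if by()>50: break
    t,l=stroke(t,-1,d-4,15,d+6,step=1.3);print("push",l[-5:],arm.current_t(),arm.current_gripper_width())
    np.save("t.npy",t)
    if l[-1][1]>6: print("odd");break
```

```text
pull [(26.5, 27.4, -3.8), (28.0, 29.0, -3.0), (29.5, 30.0, -9.6), (31.0, 30.6, -20.4)] 13.0083
push [(27.0, 4.8, -2.7), (28.3, 4.1, 4.1), (29.6, 3.4, 11.1), (30.9, 2.9, 21.9)] 14.3583 9.86975359982324
pull [(53.5, 54.6, -1.8), (55.0, 56.1, -2.7), (56.5, 56.9, -10.7), (58.0, 57.1, -28.4)] 20.875
```

The bolt ran to about 54 mm and met its end stop there. I'll release it, back out and look at the knob.

Run:
```python
from h import *
import pickle
arm.move_gripper(36)
p=np.array(arm.current_eef_pos())
arm.move_straight((p-zt(25)*65).tolist(),vel=250)
arm.reach(b2w((-20,3,215)).tolist(),ori(0).tolist())
f,c=wrist();cv2.imwrite("pics/w4.png",f["img"])
arm.move_straight(b2w((-20,-27,215)).tolist(),vel=200)
f2,c2=wrist();cv2.imwrite("pics/w5.png",f2["img"]);pickle.dump((f,c,f2,c2),open("w45.pkl","wb"))
print(arm.current_t(),arm.current_ft_force())
```

```text
22.8333 [ 0.45745893 -0.19056551 -0.11448776]
```

View pics/w4.png

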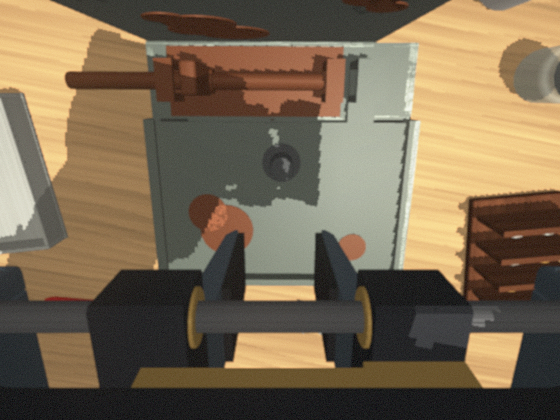

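View pics/w5.png

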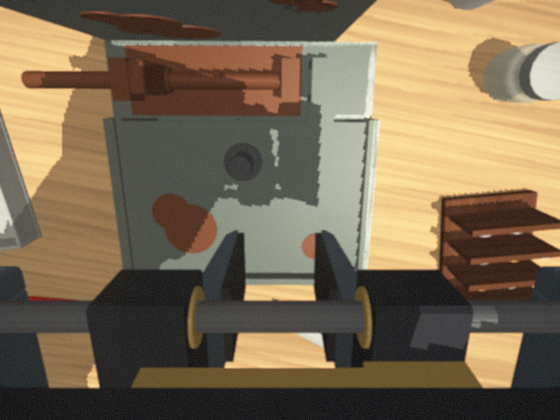

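The bolt is drawn: its bar end is far left at (70,80) in w4 and the handle is against the left guide. The knob is at (281,162) in w4 and (242,161) in w5.

Run:
```python
from h import *
import pickle
f,c,f2,c2=pickle.load(open("w45.pkl","rb"))
a=cv2.resize(f["img"][130:195,215:345],None,fx=6,fy=6,interpolation=cv2.INTER_CUBIC)
b=cv2.resize(f2["img"][130:165,175:305],None,fx=6,fy=6,interpolation=cv2.INTER_CUBIC)
b=cv2.resize(f2["img"][130:195,175:305],None,fx=6,fy=6,interpolation=cv2.INTER_CUBIC)
cv2.imwrite("pics/w45c.png",cv2.resize(np.hstack([a,b]),None,fx=.5,fy=.5))
cv2.imwrite("pics/w45d.png",cv2.convertScaleAbs(cv2.resize(np.hstack([a,b]),None,fx=.5,fy=.5),alpha=1.8))
```

```text
(no output)
```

View pics/w45d.png

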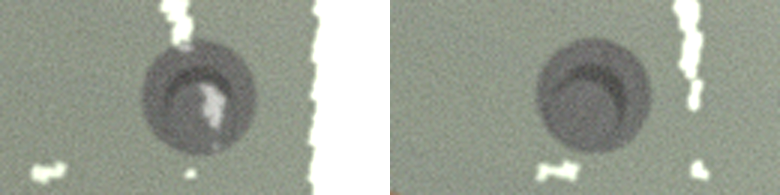

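Run:
```python
from h import *
import pickle
f,c,f2,c2=pickle.load(open("w45.pkl","rb"))
for n,a,b in(("inner",(193,101),(197,107)),("outer",(199,97),(204,96))):
    p,e=tri(c,(215+a[0]/3,130+a[1]/3),c2,(175+b[0]/3,130+b[1]/3));print(n,p.round(1),w2b(p).round(1),round(e,1))
    print(w2b(onz(c,(215+a[0]/3,130+a[1]/3),132)),w2b(onz(c,(215+a[0]/3,130+a[1]/3),106)))
for bp in((15,3,132),(15,3,104)):
    print(proj(c,b2w(bp))*3-np.array([215,130])*3,proj(c2,b2w(bp))*3-np.array([175,130])*3)
```

```text
inner [576.2   1.1 109.9] [ 11.1   3.2 109.9] 2.2
[ 16.25235206   3.21975741 132.        ] [ 11.42413407   3.25833326 106.        ]
outer [ 5.776e+02 -2.000e-01  1.056e+02] [ 12.2   1.7 105.6] 0.3
[ 17.21412355   1.79582829 132.        ] [ 12.48499764   1.68769559 106.        ]
[193.91787858 106.2063135 ] [187.2560748  103.72339281]
[194.00805251  86.15202661] [199.30484787  83.85895486]
```

Run:
```python
from h import *
import pickle
f,c,f2,c2=pickle.load(open("w45.pkl","rb"))
def g(im,x,y):
    k=im[y:y+48,x:x+48];k=cv2.resize(k,None,fx=8,fy=8,interpolation=cv2.INTER_CUBIC)
    return cv2.convertScaleAbs(k,alpha=3.2,beta=-60)
cv2.imwrite("pics/k.png",np.hstack([g(f["img"],257,138),g(f2["img"],217,138)]))
```

```text
(no output)
```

View pics/k.png

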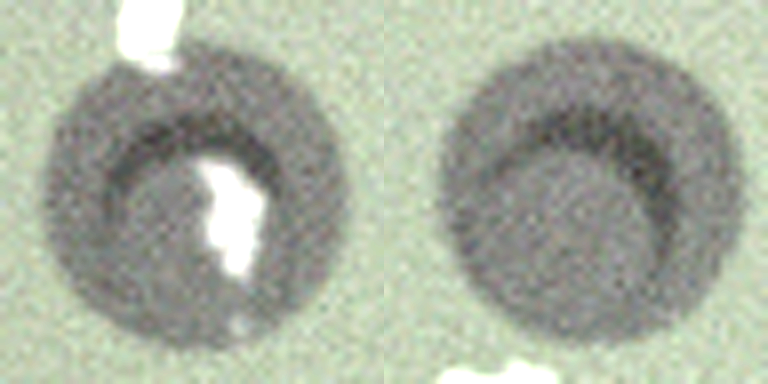

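Run:
```python
from h import *
import pickle
f,c,f2,c2=pickle.load(open("w45.pkl","rb"))
a=(257+195/8,138+240/8);b=(217+(565-384)/8,138+240/8)
p,e=tri(c,a,c2,b);print(p.round(1),w2b(p).round(1),e)
print(w2b(onz(c,a,132)),w2b(onz(c2,b,132)))
a=(257+196/8,138+198/8);b=(217+(592-384)/8,138+190/8)
p,e=tri(c,a,c2,b);print(p.round(1),w2b(p).round(1),e)
for x in(-0,-125):print(arm.inverse_kinematics(b2w((13+x,2,111)).tolist(),ori(0).tolist()))
```

```text
[ 5.778e+02 -1.000e-01  1.298e+02] [ 12.4   1.7 129.8] 0.5950981001114457
[ 13.119723     1.75529603 132.        ] [ 12.51500592   1.49996484 132.        ]
[ 5.778e+02 -3.000e-01  1.068e+02] [ 12.4   1.6 106.8] 0.175572399458217
[-3.98558861e-02  3.37151926e-01  2.02366152e+00 -4.44089210e-16
  7.80779207e-01  1.34593554e+00]
[-1.00998245e-01  1.62456392e-01  2.26069498e+00 -4.44089210e-16
  7.18441276e-01  1.28479318e+00]
```

The knob top is at box (12.4, 1.7, 130) and its base flange at z about 107, so the two views agree. I'll pinch it and pull towards the robot.

Run:
```python
from h import *
arm.move_straight(b2w((12.4,1.7,165)).tolist(),vel=250)
arm.move_straight(b2w((12.4,1.7,113)).tolist(),vel=120)
print(np.array(arm.current_ft_force()).round(1))
arm.move_gripper(10,25);print(arm.current_gripper_width(),arm.current_t(),np.array(arm.current_ft_force()).round(1))
arm.move_straight(b2w((12.4-60,1.7,113)).tolist(),vel=120)
print(np.array(arm.current_ft_force()).round(1),w2b(np.array(arm.current_eef_pos())).round(1))
arm.move_straight(b2w((12.4-124,1.7,113)).tolist(),vel=120)
d=124
while True:
    F=np.array(arm.current_ft_force());print(d,F.round(1),w2b(np.array(arm.current_eef_pos())).round(1))
    if F@ub()[0]>14 or d>=135:break
    d+=1.5;arm.move_straight(b2w((12.4-d,1.7,113)).tolist(),vel=60)
print(arm.current_t(),arm.current_gripper_width())
```

```text
[ 0.1 -0.  -0.4]
17.11970562247918 24.2583 [-0.5  5.2  5.3]
[-4.7  9.1  8.1] [-47.8   2.4 113.7]
124 [-5.5 14.  11.3] [-111.8    2.6  113.6]
125.5 [-3.  15.3 10.5] [-112.8    2.6  113.6]
127.0 [-2.8 15.1  7.7] [-114.2    2.7  113.6]
128.5 [-1.  14.8  8.7] [-115.7    2.7  113.6]
130.0 [-2.2 16.6  8.2] [-117.2    2.7  113.6]
131.5 [ 7.7 21.5 -3.1] [-117.4    2.6  113.7]
133.0 [ 17.9  25.1 -13.1] [-117.6    2.6  113.9]
27.0917 17.149991409909475
```

Run:
```python
from h import *
import pickle
arm.move_gripper(50)
p=np.array(arm.current_eef_pos())
arm.move_straight((p+[0,0,60]).tolist(),vel=250)
arm.move_straight(b2w((-70,15,230)).tolist(),vel=250)
f,c=wrist();cv2.imwrite("pics/w6.png",f["img"])
arm.move_straight(b2w((-70,-35,230)).tolist(),vel=250)
f2,c2=wrist();cv2.imwrite("pics/w7.png",f2["img"]);pickle.dump((f,c,f2,c2),open("w67.pkl","wb"))
print(arm.current_t(),arm.current_ft_force())
```

```text
29.0583 [0.93338207 0.10748125 0.61367027]
```

View pics/w6.png

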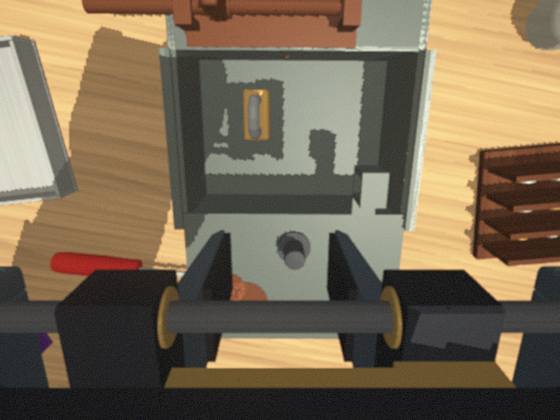

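View pics/w7.png

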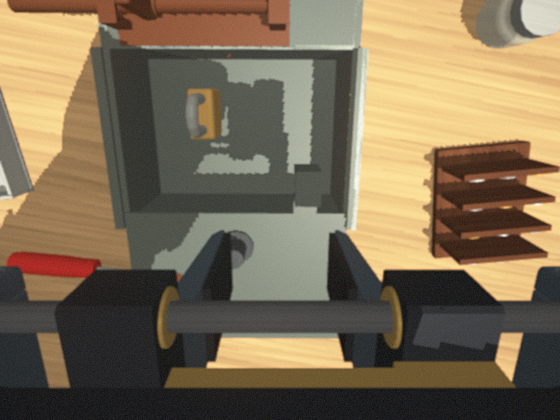

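The well is open. The brass padlock is at (257,115) in w6 and (203,114) in w7, with its shackle plane running along the box's x. Next I'll zoom.

Run:
```python
from h import *
import pickle
f,c,f2,c2=pickle.load(open("w67.pkl","rb"))
def g(im,x,y):
    k=im[y:y+70,x:x+60];k=cv2.resize(k,None,fx=6,fy=6,interpolation=cv2.INTER_CUBIC)
    return cv2.convertScaleAbs(k,alpha=1.8)
cv2.imwrite("pics/l.png",np.hstack([g(f["img"],227,80),g(f2["img"],172,80)]))
for F,C in((f,c),(f2,c2)):
    h=cv2.cvtColor(F["img"],cv2.COLOR_BGR2HSV);m=((h[...,1]>130)&(h[...,0]>10)&(h[...,0]<30)&(h[...,2]>60)).astype(np.uint8)
    m[:70]=0;m[165:]=0;m[:,:185]=0;m[:,290:]=0
    cs=cv2.findContours(m,0,2)[0];k=max(cs,key=cv2.contourArea);r=cv2.minAreaRect(cv2.convexHull(k));print(r)
    B=np.array([w2b(onz(C,x,60)) for x in cv2.boxPoints(r)]);print(B.round(1).tolist())
```

```text
((256.5, 114.5), (49.0, 25.0), 90.0)
[[16.3, 47.3, 60.0], [16.3, 24.7, 60.0], [-27.6, 25.0, 60.0], [-27.6, 48.5, 60.0]]
((204.0291290283203, 113.40228271484375), (49.6838264465332, 30.790433883666992), 88.15238952636719)
[[16.2, 47.1, 60.0], [17.0, 19.2, 60.0], [-27.3, 20.0, 60.0], [-28.2, 49.0, 60.0]]
```

View pics/l.png

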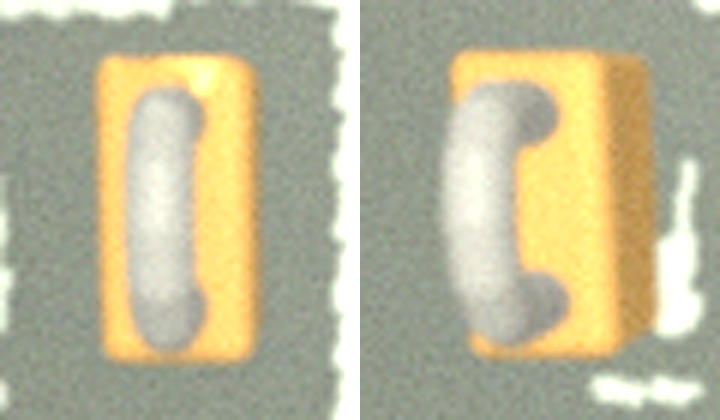

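Run:
```python
from h import *
import pickle
f,c,f2,c2=pickle.load(open("w67.pkl","rb"))
P=[]
for a,b in(((97,57),(92,52)),((257,57),(243,52)),((257,358),(260,353)),((105,360),(115,354)),((161,205),(122,205))):
    p,e=tri(c,(227+a[0]/6,80+a[1]/6),c2,(172+b[0]/6,80+b[1]/6));P.append(w2b(p));print(w2b(p).round(1),round(e,2))
P=np.array(P);print(P[:4].mean(0));d=P[0]+P[1]-P[2]-P[3];print("yaw in box",np.degrees(np.arctan2(d[1],d[0])))
```

```text
[16.7 48.4 56.3] 0.16
[16.6 23.8 65.4] 0.24
[-27.9  24.1  62.7] 0.15
[-29.1  48.5  55.2] 0.08
[-3.5 36.4 94.4] 0.87
[-5.93894969 36.22707336 59.89128254]
yaw in box -0.28286307790526943
```

Run:
```python
from h import *
import pickle
f,c,f2,c2=pickle.load(open("w12.pkl","rb"))
p,e=tri(c,(55,231),c2,(91,229));print("tray corner",p.round(1),e)
O1=ori(0,flip=True).tolist()
print([arm.inverse_kinematics(p,O1) for p in (b2w((-6,36.2,68)).tolist(),[486,307,57],[486,307,200])])
arm.reach(b2w((-6,36.2,215)).tolist(),O1);print(arm.current_t())
arm.move_gripper(44)
arm.move_straight(b2w((-6,36.2,110)).tolist(),vel=200)
arm.move_straight(b2w((-6,36.2,68)).tolist(),vel=80)
print(np.array(arm.current_ft_force()).round(1),arm.current_t())
f,c=wrist();cv2.imwrite("pics/w8.png",f["img"])
```

```text
tray corner [582.6 265.7  14.2] 1.9483366242927842
[array([ 1.27881910e-02,  3.77419832e-01,  2.07776737e+00, -4.44089210e-16,
        6.86405455e-01, -1.74301304e+00]), array([ 5.22849792e-01,  4.22132861e-01,  2.03710147e+00, -4.44089210e-16,
        6.82358320e-01, -1.23295144e+00]), array([ 5.22849792e-01,  2.02058831e-01,  1.99808056e+00, -4.44089210e-16,
        9.41453259e-01, -1.23295144e+00])]
31.5833
[-0.1  0.5  0.5] 33.2583
```

View pics/w8.png

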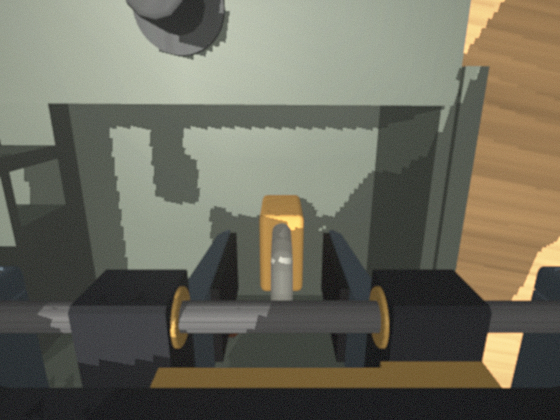

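The shackle at (282,260) is centred between the fingers. I'll close and lift.

Run:
```python
from h import *
import pickle
O1=ori(0,flip=True).tolist()
arm.move_gripper(4,40);print(arm.current_gripper_width(),np.array(arm.current_ft_force()).round(1))
p=np.array(arm.current_eef_pos())
arm.move_straight((p+[0,0,30]).tolist(),vel=80);print(np.array(arm.current_ft_force()).round(1))
arm.move_straight(b2w((-6,36.2,215)).tolist(),vel=200)
arm.move_straight([500,265,215],vel=250)
f,c=wrist();cv2.imwrite("pics/w9.png",f["img"])
arm.move_straight([486,307,215],vel=250)
f2,c2=wrist();cv2.imwrite("pics/w10.png",f2["img"]);pickle.dump((f,c,f2,c2),open("w910.pkl","wb"))
print(arm.current_gripper_width(),np.array(arm.current_ft_force()).round(1),arm.current_t())
```

```text
9.552621847913983 [-0.4  0.5  0.1]
[ 0.6 -0.2 -2.8]
9.301568201680592 [ 0.7 -0.2 -3.3] 36.725
```

View pics/w9.png

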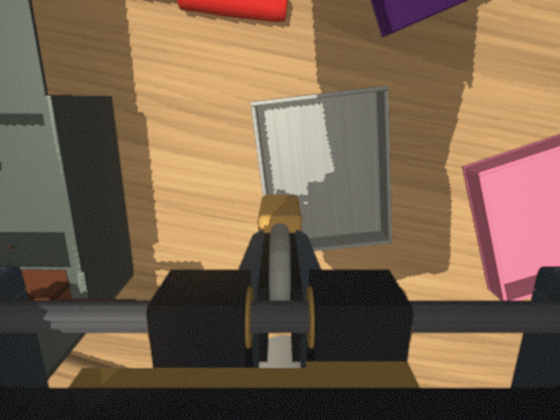

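View pics/w10.png

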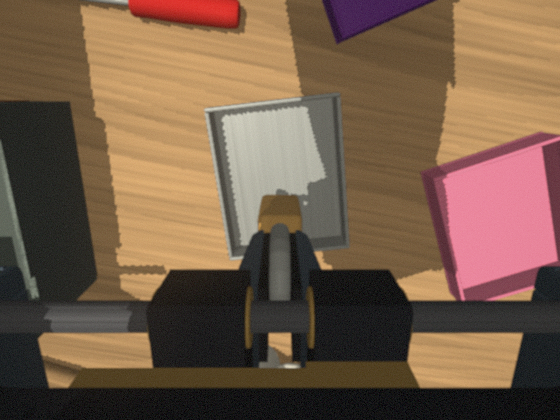

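The padlock is held upright. The tray rim corners are (252,102), (387,89), (391,242) in w9 and (206,109), (339,95), (347,246), (231,259) in w10. Now I'll measure the tray.

Run:
```python
from h import *
import pickle
f,c,f2,c2=pickle.load(open("w910.pkl","rb"))
for a,b in(((252,102),(206,109)),((387,88),(339,95)),((391,241),(347,246))):
    p,e=tri(c,a,c2,b);print(p.round(1),round(e,2))
Q=np.array([onz(c2,b,35) for b in((206,109),(339,95),(347,246),(231,259))]);print(Q.round(1),Q.mean(0),np.linalg.norm(Q-np.roll(Q,1,0),axis=1))
```

```text
[429.2 224.4  30.1] 0.84
[393.2 346.4  34.7] 0.51
[536.9 387.4  46.4] 0.04
[[429.2 225.5  35. ]
 [393.5 346.4  35. ]
 [541.3 390.6  35. ]
 [579.1 271.7  35. ]] [485.77994111 308.56184659  35.        ] [156.87177733 126.1187035  154.30519407 124.79441679]
```

The tray centre is (486, 308) and its rim about 35 mm high, in agreement with the text. I'll lower it, feeling for the floor.

Run:
```python
from h import *
import pickle
P=np.array([486,307.5,0])
arm.move_straight((P+[0,0,75]).tolist(),vel=200)
arm.move_straight((P+[0,0,61]).tolist(),vel=60)
arm.sleep(0.1)
z=61;f0=np.array(arm.current_ft_force())[2];print(f0)
while z>52:
    z-=0.7;arm.move_straight((P+[0,0,z]).tolist(),vel=30)
    F=np.array(arm.current_ft_force())[2];print(round(z,1),round(F,1))
    if F-f0>3.5:break
arm.sleep(.2);arm.move_gripper(40);print(arm.current_t(),np.array(arm.current_ft_force()).round(1))
arm.sleep(.2)
arm.move_straight((P+[0,0,215]).tolist(),vel=200)
f,c=wrist();cv2.imwrite("pics/w11.png",f["img"])
arm.move_straight((P+[40,-100,260]).tolist(),vel=250)
for n in("top","scene"):
    g=arm.grab_frame(n);cv2.imwrite(f"pics/{n}9.png",g["img"])
f2,c2=wrist();cv2.imwrite("pics/w12.png",f2["img"]);pickle.dump((f,c,f2,c2),open("w1112.pkl","wb"))
print(arm.current_t(),np.array(arm.current_ft_force()).round(1))
```

```text
-2.4655401333178686
60.3 -2.6
59.6 -3.1
58.9 -2.9
58.2 -3.5
57.5 -1.8
56.8 2.8
40.4 [-0.8 -0.3  0.7]
42.3583 [-0.5  1.5 -0.9]
```

View pics/w11.png

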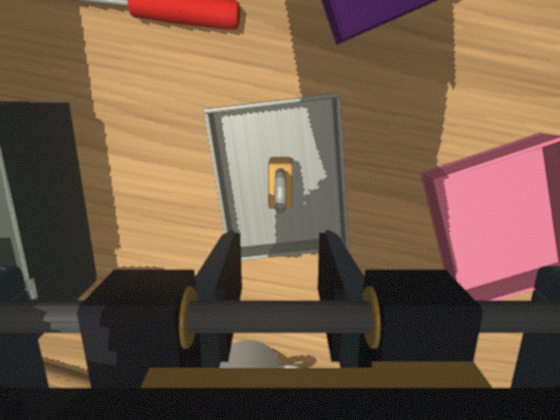

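View pics/top9.png

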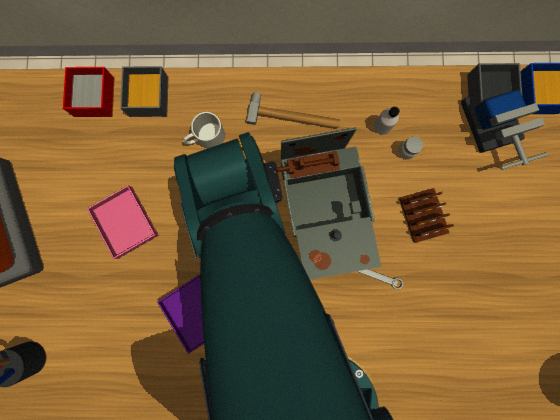

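View pics/scene9.png

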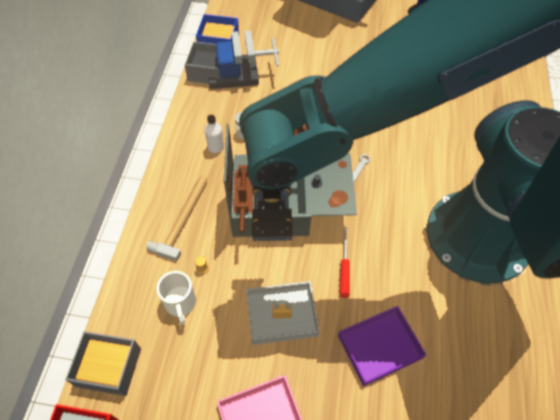

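w11 and the scene picture show the padlock standing mid-tray at (281,183) and (283,311). The cover is open with the knob at top (335,235), and the bar sticks out to the left. The bystanders look unmoved. I'll measure the end state once more before handing in.

Run:
```python
from h import *
import pickle
T=cam(arm.grab_frame("top"));im=cv2.imread("pics/top9.png")
print("knob box",w2b(onz(T,(335,235),131)).round(1))
f,c,f2,c2=pickle.load(open("w1112.pkl","rb"))
m=cv2.cvtColor(f["img"],cv2.COLOR_BGR2HSV);k=((m[...,1]>140)&(m[...,0]>12)&(m[...,0]<28)&(m[...,2]>60)).astype(np.uint8);k[:125]=0;k[230:]=0;k[:,:250]=0;k[:,:][:,310:]=0
r=cv2.boundingRect(cv2.findNonZero(k));print(r,onz(c,(r[0]+r[2]/2,r[1]+r[3]/2),49).round(1),"shackle top",onz(c,(281,190),85).round(1))
b0=cv2.imread("pics/scene0.png");b1=cv2.imread("pics/scene9.png")
crop(im,265,115,395,285,4,"pics/top9c.png")
print(np.array(arm.current_ft_force()).round(1),arm.current_t())
```

```text
knob box [-117.5    7.1  131. ]
(269, 158, 23, 50) [482.5 307.8  49. ] shackle top [480.1 307.6  85. ]
[ 0.2 -0.5  0. ] 42.4083
```

View pics/top9c.png

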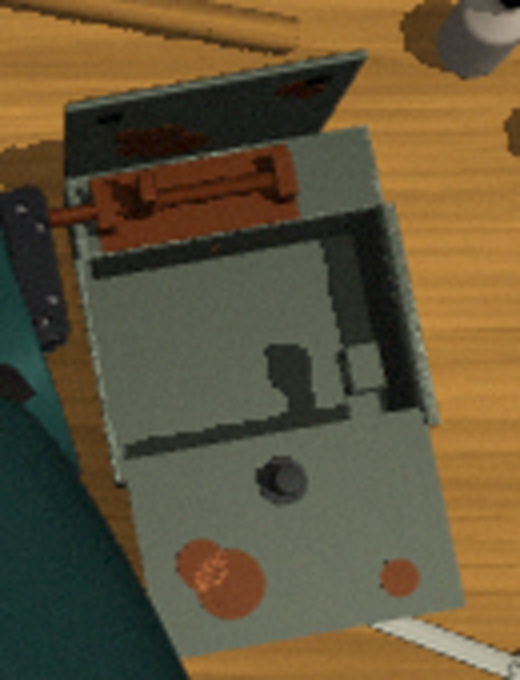

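The cover travel is 130 mm and the handle sits about 22 mm from the left guide, so the bolt is at about 55 mm. The padlock is upright and the forces are zero.

```bash
python3 -c "
from station import arm
arm.job_done();print(arm.current_t())"
```

```text
the job is handed in; nothing more can be done
the job is handed in; nothing more can be done
```

The job is done and handed in at about 42 s of the 72 s allowed. No verdict was reported.

**What I did**
- **Bolt:** I pinched the handle at a 25° lean and pushed it back to shut three times, at 15 to 22 N. Two pulls stopped on rust, near 24 and 27 mm, and the third ran to the end stop at about 54 to 55 mm.
- **Cover:** I pinched the knob and slid the cover 130 mm to its stop.
- **Padlock:** I lifted it out by the shackle, lowered it into the steel tray until I felt the floor, released it and backed away.

**Last checks**
- **Cover and bolt:** the knob is 130 mm from where it started, and the bolt is still drawn by its handle's distance from the left guide.
- **Padlock:** it stands upright within about 4 mm of the tray centre.
- **Surroundings:** wrist force was about 0, and the bystanders look unmoved in the pictures.

**Disagreements**
- The tray rim first measured 14 to 28 mm high from coarse views, against 30 to 46 mm from the wrist views and 35 mm in the text. The tray centre agreed within about 3 mm.
- The first knob estimates differed by about 7 mm in x. I settled on closer wrist views before grasping.
- The last bolt pull reached 28 N and some pushes 22 N, a little over the 10 to 20 N advised.

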